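# Clamp the bench block in its fixture

### The arm

A 6-joint arm with a two-finger parallel gripper is mounted at the origin on a cart in front of the work surface, level with it; the furniture and walls round the work are solid. World frame = base frame: x ahead of the robot, y to its left, z up, the work surface at z = 0. Lengths are in m, angles in rad, forces in N, time in s.
With the tool pointing down it reaches from about 0.35 to 0.775 m from the base axis. Payload 5.5 kg.
Tool frame: the origin (TCP) lies on the centre line of the jaws, within the pads' length; the fingertips stand manip.finger_overhang ahead of it and the grasp point (between the pads) is the TCP (manip.finger_overhang is the distance from the TCP to the fingertips, in m); z points along the fingers, y is the direction in which the jaws open and shut (so a half turn about z gives the same grasp; the last joint's range is limited). The gripper opens to 85 mm and grips with 20 to 120 N. Pads are 22 mm wide; open, the fingers measure 114 mm over their backs; the gripper's body (76 mm by 85 mm) begins 54 mm behind the grasp point. The pads swing forward as they close: fully open they stand 13 mm farther back than shut.
Start: joints at [-1.272, 0.313, 0.046, 1.304, 0, 1.431], TCP at [0.244, -0.521, 0.25] pointing down, gripper open.
Joint ranges: [-2.76, 2.76], [-0.86, 1.69], [-1.03, 1.26], [-2.2, 2.34], [-1.47, 1.5], [-3.14, 3.14]. Speed limits (rad/s): [2.57, 2.57, 3.14, 3.14, 3.14, 3.14].

### API

Orientations are given as a rotation vector (axis times angle).
In Python, from bench import readout, optics, order, manip gives the robot as it stands.
- The arm moves only by the shell command python3 -m jog 'ROWS'. ROWS is text: rows parted by semicolons, each of 5 numbers parted by spaces: the opening in per cent of the stroke, from 0 (shut) to 100 (fully open), then the shift along the tool's x, y, z in m, then the turn about the tool's z in rad. A call has 1 to 20 rows; each row is the pose to reach, as a shift and turn from the pose commanded when the call began, along the tool's axes at that moment; what a row does not reach only later rows make up. A row lasts 1/12 s, in which the tool goes at most 41.7 mm and 7.16 degrees, less where a joint would pass 70% of its speed; a pose out of reach is approached as far as the arm can. A call with a gripper value outside its range is refused whole. The fingers move at their own pace and stop on an object; the grip force is fixed at half the most. Time passes only in rows, so rows that repeat a pose let the fingers close. It gives the time, the measured TCP pose, the force and the opening at its end, in the units of the state.
- readout.observe(): the state, without advancing time (a new reading comes with each control period).
- optics.snapshot(name): name is "scene" or "top" or "wrist"; returns the picture (384x512x3 uint8, red, green, blue); there is no depth.
- optics.get_calibration(name): a dict with "camera_matrix" (3x3 intrinsics, pixels), "origin" and "orientation" of the camera in the world. Camera axes: x right, y up, looking along -z (the intrinsics and any distortion apply to the point x, -y, -z); pixel columns grow to the right and rows downward; lengths in m; the calibration is good to about 2 mm. A picture is of the moment at which its call begins: read the wrist's pose just before it. get_calibration takes no time and is no camera call; for the wrist camera it gives the pose at the moment of the call.
- order.sign_off(): hands the job in, once; it reports no verdict.
The state is a dict: "time_s": time; "joints": joint angles; "joint_velocities": joint speeds; "joint_torque": joint torques, N m; "ee_pos": TCP position; "ee_rot": TCP orientation; "wrist_force": force on the tool from outside, world axes, zero at the start; "ft_torque": the same for the moment, N m; "width": opening from 0.0 (shut) to 1.0 (fully open).
Only numpy, scipy, OpenCV 4.12 (cv2) and the standard library are available. Lean on these libraries where they do the work, as an engineer would, in place of code of your own. Each camera call takes 0.05 s, during which the arm holds its last target. There are 200 camera calls.

### The job

Push the square steel bench block along its bed until it sits flush against the end stop, and only then push the toggle clamp's handle down past its dead point until it snaps into lock and the rubber foot presses on the block. Just push with the fingertips: do not pick up or lift the block, and leave the pot, the white tin and the brush where they are.

Things in the scene. Friction and masses are not known exactly. Their poses are not given: they have to be found in the camera images.
- fixture: Fixed clamping fixture: aluminium bed plate 186 x 94 x 10 mm (top at z = 10 mm, from x = -35 to +151 mm) with a steel toggle clamp. Origin on the table under the clamp; +x along the bed from the clamp to its open end, +y across, +z up. Two side rails (6 mm high above the bed, 69 mm apart, x = 26 to 140 mm) guide the block. The clamp bracket is 27 mm wide, 57 mm high, at x = -26 to +18 mm.
- bench_block: Loose square steel bench block, 64 x 64 x 16 mm, about 0.5 kg, lying on the bed between the side rails, at the start 20 to 42 mm short of the end stop. Origin: centre of its underside; axes parallel to its sides and, to about 2 degrees, to the fixture's. Flush against the stop, its origin is at x = 62 mm and its far face at x = 94 mm in the fixture's frame.
- end_stop (a point): Middle of the top edge of the end stop's face that the block is pushed against: a steel bar across the bed, 80 mm wide, 10 mm high above the bed, with this face at x = 30 mm in the fixture's frame, looking to its +x. Axes as the fixture's.
- clamp_handle (a joint): Handle angle in rad: 0 = open (a spring holds it there), 0.95 = locked. Its axis is level, along the fixture's y, at x = -14, z = 36 mm in the fixture's frame. The handle points to the fixture's -x and rises (1.0 - value) rad above level. The spring resists with up to 10 N at the grip until the dead point at 0.60; beyond it the handle snaps to 0.95 and stays. Before that it springs back.
- handle_push (a point): The place to push: centre of the upper face of the handle's black grip, 85 mm from the axis and 5.5 mm above the handle's middle line. The grip is a flat paddle 58 mm long (49 to 107 mm from the axis), 28 mm wide, 11 mm thick. The point moves with the handle; its z is the normal of the upper face, its x points along the handle to the axis. Height: open about 110 mm, locked about 46 mm.
- clamp_pad: Rubber foot (16 mm diameter) on a sprung stem at the end of the clamp arm. Origin: on the arm's middle line, 58 mm from the arm's axis; the foot's face is 25 mm away along its -z. Open, the arm stands upright (top at x = 12, z = 113 mm in the fixture's frame) with the foot pointing to +x; as the handle goes down it swings over the stop and, locked, presses the middle of the block with about 4 N.
- flux_pot: Bystander: small pot with a black screw lid, 51 mm across, 46 mm high; origin at the centre of its underside.
- findings_tin: Bystander: flat white tin box with a lid, 60 x 90 x 25 mm, long along its own y; origin at the centre of its underside.
- brass_brush: Bystander: narrow brush with wooden handle and brass bristles up, 14 x 190 x 25 mm, long along its own y; origin at the centre of its underside.

How it is judged:
On the way, in this order (a step that is already met when the one before it is completed fails the run):
1. the block is flush against the end stop while the clamp is still open (x of bench_block in the frame of fixture below 0.0645 m and value of joint clamp_handle below 0.3 rad), for 0.2 s.
2. the clamp handle has gone over its dead point and is locked (value of joint clamp_handle above 0.88 rad), for 0.2 s.
At the end, for the whole second after the job is handed in: The block lies flat and at rest on the bed, within 2.5 mm of flush against the end stop; the clamp handle is locked (over 0.88 rad) and the rubber foot presses on the block with more than 1.5 N (x of bench_block in the frame of fixture between 0.059 and 0.0645 m and angle between bench_block's own z axis and vertical below 0.05 rad and linear speed of bench_block below 0.02 m/s and value of joint clamp_handle above 0.88 rad and contact force between clamp_pad and bench_block above 1.5 N); the robot touches nothing.
It fails at once if the block is lifted more than 12 mm off the bed (z of bench_block in the frame of fixture above 0.022 m).
It fails at once if the pot is moved by more than 20 mm (distance of flux_pot from where it was at the start of the episode above 0.02 m).
It fails at once if the tin is moved by more than 20 mm (distance of findings_tin from where it was at the start of the episode above 0.02 m).
It fails at once if the brush is moved by more than 20 mm (distance of brass_brush from where it was at the start of the episode above 0.02 m).
It also fails if it takes over 42 s, if anything falls off the work surface, if the arm or the gripper's body presses on something with over 40 N, if the wrist force passes 120 N, or if a joint passes its speed limit or range.

## Working session

There is one attempt and no reset: what is moved stays moved. The work goes in short steps, Python scripts to look and compute and a shell command to move; the robot and the scene stay as the last step left them, time stands still between calls to the robot, and variables do not carry over. Pictures are saved under pics/ and viewed, about 8 in all and at most 12, crops included, and the job is handed in when it is done.

```bash
mkdir -p pics; ls
python3 - <<'E'
from bench import readout, optics, manip
import cv2, numpy as np
s=readout.observe(); print({k:np.round(v,3) for k,v in s.items()}, manip.finger_overhang)
for n in ("scene","top"):
    im=optics.snapshot(n); cv2.imwrite(f"pics/{n}0.png",im[:,:,::-1])
    c=optics.get_calibration(n); print(n,{k:np.round(v,3).tolist() if not isinstance(v,str) else v for k,v in c.items()})
E
```

```text
pics
{'time_s': np.float64(0.0), 'joints': array([-1.272,  0.314,  0.045,  1.304, -0.   ,  1.431]), 'joint_velocities': array([ 0.001, -0.001,  0.   ,  0.   ,  0.001,  0.001]), 'joint_torque': array([ 2.0000e-03, -4.8063e+01,  2.9853e+01,  1.9000e-02, -0.0000e+00,
        0.0000e+00]), 'ee_pos': array([ 0.244, -0.52 ,  0.249]), 'ee_rot': array([-3.064, -0.683,  0.   ]), 'wrist_force': array([ 0.563, -0.223,  0.084]), 'ft_torque': array([-0.019, -0.028, -0.026]), 'width': np.float64(0.999)} 0.019
scene {'camera_matrix': [[374.731, 0.0, 255.885], [0.0, 374.731, 191.07], [0.0, 0.0, 1.0]], 'origin': [0.302, 0.385, 0.695], 'orientation': [0.234, -1.073, -2.472]}
top {'camera_matrix': [[353.724, 0.0, 254.513], [0.0, 353.724, 192.973], [0.0, 0.0, 1.0]], 'origin': [0.473, -0.161, 0.947], 'orientation': [0.072, -0.105, -1.595]}
```

View pics/top0.png

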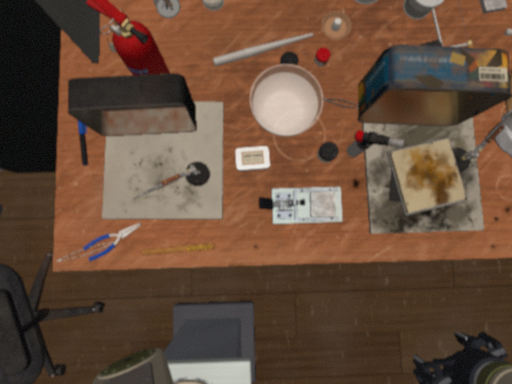

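View pics/scene0.png

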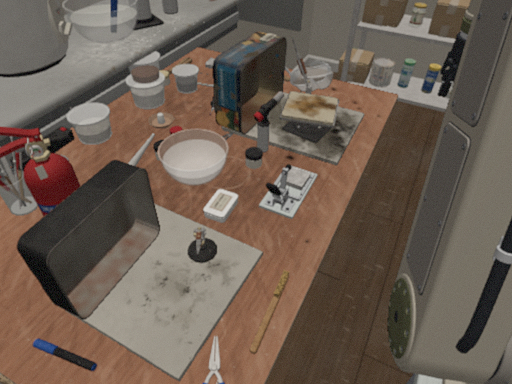

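Run:
```python
import cv2, numpy as np
t=cv2.imread("pics/top0.png")[170:240,250:350]; s=cv2.imread("pics/scene0.png")[155:221,250:330]
t=cv2.resize(t,(800,560),interpolation=cv2.INTER_CUBIC)
cv2.imwrite("pics/c_top.png",t)
cv2.imwrite("pics/c_scene.png",cv2.resize(s,(720,594),interpolation=cv2.INTER_CUBIC))
```

```text
(no output)
```

View pics/c_top.png

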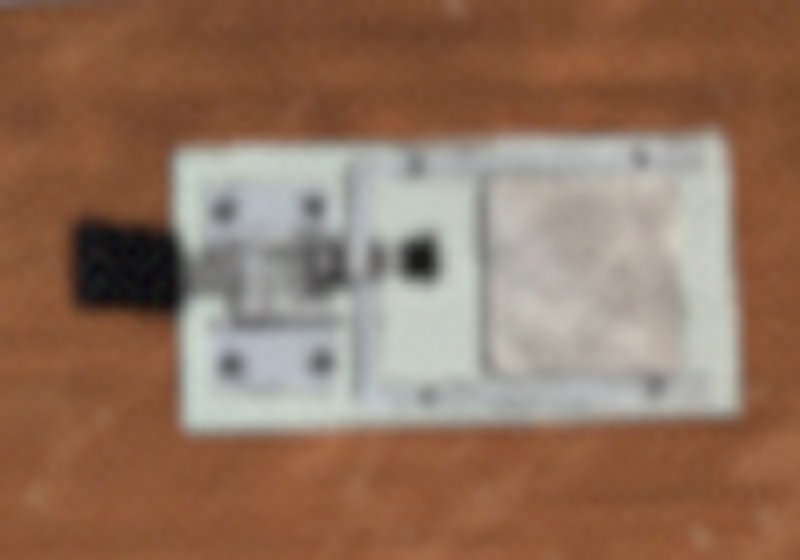

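View pics/c_scene.png

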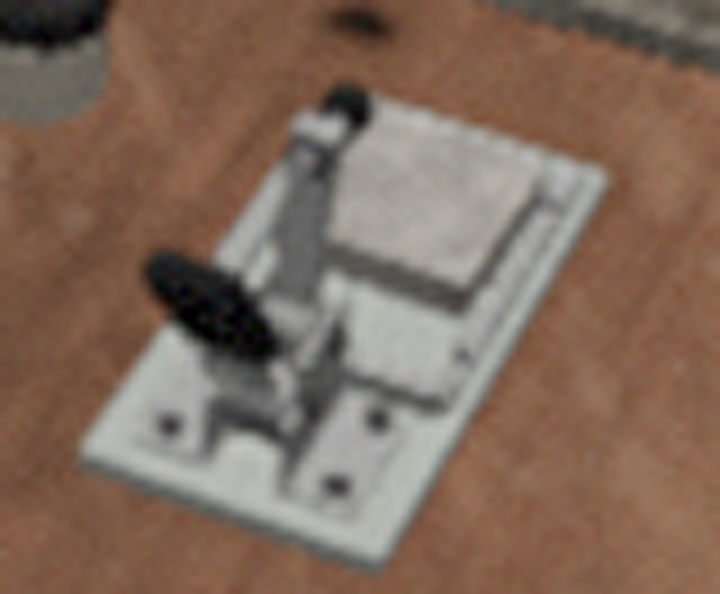

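```bash
cat > h.py <<'E'
import numpy as np, cv2
from scipy.spatial.transform import Rotation as R
from scipy.optimize import least_squares
from bench import optics
def proj(n,P):
    c=optics.get_calibration(n); Rc=R.from_rotvec(c["orientation"]).as_matrix()
    q=(np.asarray(P)-c["origin"])@Rc; q=q*[1,-1,-1]
    K=np.array(c["camera_matrix"]); u=q@K.T; return u[:,:2]/u[:,2:]
def ray(n,uv,z):
    c=optics.get_calibration(n); Rc=R.from_rotvec(c["orientation"]).as_matrix(); K=np.array(c["camera_matrix"])
    d=np.linalg.solve(K,np.r_[uv,1])*[1,-1,-1]; d=Rc@d; o=np.array(c["origin"]); return o+d*(z-o[2])/d[2]
def w(p,P): # fixture frame -> world
    P=np.asarray(P,float); return P@R.from_euler('z',p[2]).as_matrix().T+[p[0],p[1],0]
E
python3 - <<'E'
from h import *
f=lambda a,s,o:(np.array(a)+.5)/s-.5+o
T=f([(175,150),(725,133),(742,411),(183,432)],8,[250,170])
S=f([(80,452),(608,175),(376,562),(376,92)],9,[250,155])
PT=[(-.035,.047,.01),(.151,.047,.01),(.151,-.047,.01),(-.035,-.047,.01)]
PS=[(-.035,.047,.01),(.151,-.047,.01),(-.035,-.047,.01),(.151,.047,.01)]
rt=lambda p:(proj("top",w(p,PT))-T).ravel()
rs=lambda p:(proj("scene",w(p,PS))-S).ravel()
p0=[.45,-.2,-1.57]
for nm,fn in (("top",rt),("scene",rs),("both",lambda p:np.r_[rt(p),rs(p)])):
    r=least_squares(fn,p0); print(nm,np.round(r.x,4),np.round(r.fun,1))
p=r.x
B=f([(486,172),(680,172),(683,374),(490,376)],8,[250,170])
fb=lambda b:(proj("top",w(p,w(b,[(-.032,.032,.026),(.032,.032,.026),(.032,-.032,.026),(-.032,-.032,.026)])))-B).ravel()
b=least_squares(fb,[.09,0,0]);print("block in fix",np.round(b.x,4),np.round(b.fun,1))
print("block far face",w(p,[[b.x[0]+.032,b.x[1],.026]]), "flush far",w(p,[[.094,0,.026]]))
for a in (0,.6,.95):
    e=1-a; print(a,w(p,[[-.014-.085*np.cos(e)+.0055*np.sin(e)*-1*-1,0,.036+.085*np.sin(e)+.0055*np.cos(e)]]))
print("handle push img",proj("top",w(p,[[-.014-.085*np.cos(1)-.0055*np.sin(1),0,.1106]])))
for n,z in (((328,151),.046),((253,158),.025)): print(ray("top",n,z))
E
```

```text
top [ 0.5432 -0.2619 -1.5635] [-0.3 -0.1  0.1 -0.1  0.1  0.2  0.1 -0. ]
scene [ 0.5441 -0.2617 -1.6039] [-0.1 -0.8  2.2  0.8  0.2  0.3 -2.4 -0.5]
both [ 0.5437 -0.2618 -1.5817] [ 0.  -0.5  0.4  0.7 -0.2  1.1 -0.2 -0.5  0.1 -0.4  1.4  0.3  0.8  0.2
 -3.4 -0.7]
block in fix [ 0.0975  0.0012 -0.0144] [-0.   0.5 -0.1  0.5  0.2 -0.4 -0.1 -0.6]
block far face [[ 0.54345099 -0.39131458  0.026     ]] flush far [[ 0.54263926 -0.35583812  0.026     ]]
0 [[ 0.54426837 -0.2065494   0.1104967 ]]
0.6 [[ 0.54464865 -0.1717007   0.07416639]]
0.95 [[ 0.54474108 -0.1632307   0.04574136]]
handle push img [[262.26887611 202.27533052]]
[ 0.6797674  -0.37568737  0.046     ]
[ 0.67011794 -0.17988923  0.025     ]
```

```bash
cat >> h.py <<'E'
from bench import readout
F=[.5432,-.2619,-1.5635]
def shift(target):
    s=readout.observe(); Rt=R.from_rotvec(s["ee_rot"]); d=Rt.inv().apply(np.array(target)-s["ee_pos"])
    x=Rt.as_matrix()[:,0]; print("t %.2f"%s["time_s"],"pos",np.round(s["ee_pos"],4),"toolx yaw",round(np.degrees(np.arctan2(x[1],x[0])),2),"F",np.round(s["wrist_force"],1),"w",round(float(s["width"]),3),"-> shift",np.round(d,4))
E
python3 - <<'E'
from h import *
print(w(F,[[.1275,0,.026],[.094,0,.026],[.062,0,.026],[.195,0,0]]))
shift([.543,-.455,.12])
E
```

```text
[[ 0.54413027 -0.38939661  0.026     ]
 [ 0.54388585 -0.3558975   0.026     ]
 [ 0.54365237 -0.32389835  0.026     ]
 [ 0.54462277 -0.45689481  0.        ]]
t 0.10 pos [ 0.2442 -0.5201  0.2495] toolx yaw 25.14 F [ 0.2 -0.5 -0.9] w 1.007 -> shift [0.2982 0.0682 0.1294]
```

```bash
python3 -m jog '0 0.04 0.009 0 0.12; 0 0.08 0.018 0 0.24; 0 0.12 0.027 0 0.36; 0 0.16 0.036 0 0.431; 0 0.2 0.045 0 0.431; 0 0.24 0.054 0 0.431; 0 0.28 0.064 0.02 0.431; 0 0.298 0.068 0.06 0.431; 0 0.298 0.068 0.1 0.431; 0 0.298 0.068 0.129 0.431; 0 0.298 0.068 0.129 0.431; 0 0.298 0.068 0.129 0.431; 0 0.298 0.068 0.129 0.431'
python3 - <<'E'
from h import *
shift([.5445,-.455,.037])
cv2.imwrite("pics/w1.png",optics.snapshot("wrist")[:,:,::-1])
E
```

```text
time_s: 1.18
ee_pos: [0.5433, -0.4564, 0.1232]
ee_rot: [3.14, 0.012, 0.002]
wrist_force: [-0.0, -1.1, 1.7]
width: 0.0
t 1.18 pos [ 0.5433 -0.4564  0.1232] toolx yaw 0.42 F [-0.  -1.1  1.7] w 0.0 -> shift [ 0.0011 -0.0015  0.0862]
```

View pics/w1.png

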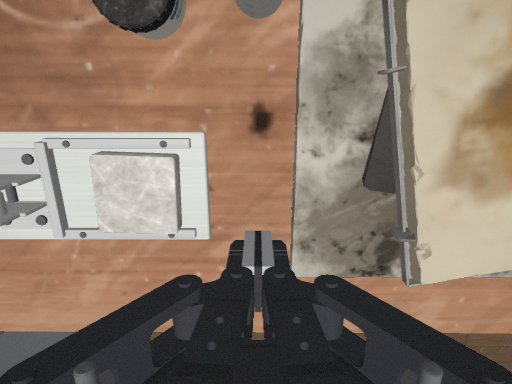

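```bash
python3 - <<'E'
from h import *
print(proj("wrist",w(F,[[.151,.047,.01],[.151,-.047,.01],[.030,.040,.02],[.030,-.04,.02],[.1295,.032,.026],[.1295,-.032,.026]])))
for uv,z in (((206,132),.01),((209,240),.01),((179,156),.026),((181,233),.026),((92,153),.026),((98,234),.026)):
    q=ray("wrist",uv,z); print(uv,np.round(q,4), "fix",np.round(R.from_euler('z',-F[2]).apply(q-[F[0],F[1],0]),4))
E
python3 -m jog '0 0.001 -0.001 0.03 0; 0 0.001 -0.001 0.06 0; 0 0.001 -0.001 0.08 0; 0 0.001 -0.001 0.086 0; 0 0.001 -0.001 0.086 0; 0 0.001 -0.001 0.086 0;0 0.001 -0.001 0.086 0'
python3 - <<'E'
from h import *
cv2.imwrite("pics/s2.png",cv2.resize(optics.snapshot("scene")[110:220,240:340,::-1],(600,660)[:2] if 0 else (545,600),interpolation=cv2.INTER_CUBIC))
shift([.5445,-.42,.037])
E
```

```text
[[201.01879887 135.57023801]
 [206.87606223 242.72831233]
 [ 41.1193078  146.34208895]
 [ 61.245888   240.90518412]
 [169.87917536 158.14056565]
 [176.58555012 235.27619563]]
(206, 132) [ 0.5941 -0.4166  0.01  ] fix [0.1551 0.0498 0.01  ]
(209, 240) [ 0.5    -0.4152  0.01  ] fix [ 0.153  -0.0443  0.01  ]
(179, 156) [ 0.5778 -0.3982  0.026 ] fix [0.1365 0.0336 0.026 ]
(181, 233) [ 0.5142 -0.3954  0.026 ] fix [ 0.1333 -0.03    0.026 ]
(92, 153) [ 0.5796 -0.333   0.026 ] fix [0.0714 0.0359 0.026 ]
(98, 234) [ 0.5129 -0.3276  0.026 ] fix [ 0.0655 -0.0308  0.026 ]
time_s: 1.82
ee_pos: [0.5453, -0.4562, 0.0386]
ee_rot: [3.138, 0.012, 0.005]
wrist_force: [0.3, -0.1, 0.0]
width: 0.001
t 1.87 pos [ 0.5452 -0.4561  0.0384] toolx yaw 0.44 F [-0.3  0.6  0. ] w -0.002 -> shift [-0.0005 -0.0361  0.0013]
```

View pics/s2.png

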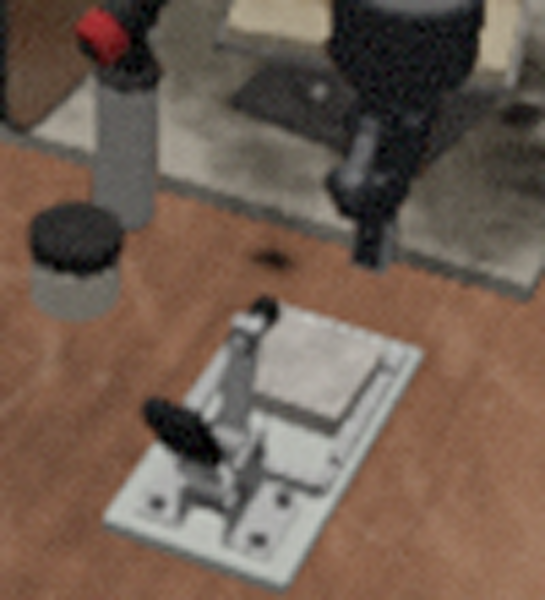

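Run:
```python
from h import *
for z in (.01,.02,.03,.04): print(z,proj("scene",[[.545,-.4415,z],[.545,-.456,z],[.534,-.4415,z]]).round(1).tolist())
```

```text
0.01 [[305.7, 163.2], [307.5, 160.4], [309.2, 164.3]]
0.02 [[306.1, 160.5], [307.9, 157.8], [309.6, 161.6]]
0.03 [[306.5, 157.8], [308.3, 155.0], [310.0, 158.9]]
0.04 [[306.8, 155.0], [308.7, 152.3], [310.5, 156.1]]
```

```bash
python3 -m jog '0 0 -0.008 0.003 0; 0 0 -0.016 0.003 0; 0 0 -0.024 0.003 0; 0 0 -0.03 0.003 0; 0 0 -0.036 0.003 0; 0 0 -0.04 0.003 0; 0 0 -0.044 0.003 0; 0 0 -0.048 0.003 0; 0 0 -0.052 0.003 0; 0 0 -0.056 0.003 0; 0 0 -0.06 0.003 0; 0 0 -0.064 0.003 0; 0 0 -0.068 0.003 0; 0 0 -0.07 0.003 0; 0 0 -0.07 0.003 0'
python3 - <<'E'
from h import *
shift([.5445,-.37,.036])
cv2.imwrite("pics/w3.png",optics.snapshot("wrist")[:,:,::-1])
E
```

```text
time_s: 3.12
ee_pos: [0.5434, -0.3839, 0.0324]
ee_rot: [-3.141, -0.013, 0.0]
wrist_force: [-0.6, 0.5, -0.4]
width: -0.004
t 3.12 pos [ 0.5434 -0.3839  0.0324] toolx yaw 0.47 F [-0.6  0.5 -0.4] w -0.004 -> shift [ 0.0012 -0.0139 -0.0036]
```

View pics/w3.png

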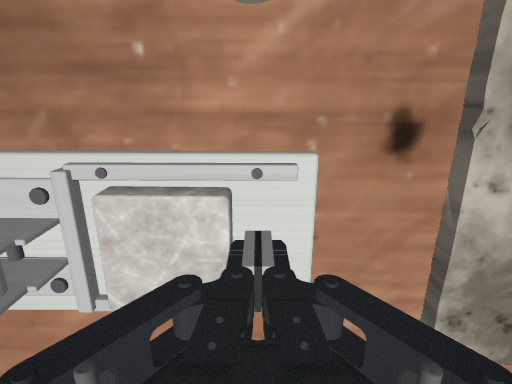

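```bash
python3 -m jog '0 0.001 -0.002 -0.001 0; 0 0.001 -0.004 -0.001 0; 0 0.001 -0.006 -0.001 0; 0 0.001 -0.006 -0.001 0; 0 0.001 -0.006 -0.001 0'; python3 -m jog '0 0 -0.002 0 0; 0 0 -0.002 0 0;0 0 -0.002 0 0'; python3 -m jog '0 0 -0.002 0 0; 0 0 -0.002 0 0;0 0 -0.002 0 0'
```

```text
time_s: 3.58
ee_pos: [0.5444, -0.3782, 0.0333]
ee_rot: [-3.141, -0.013, -0.0]
wrist_force: [0.4, -0.9, -0.6]
width: -0.003
time_s: 3.83
ee_pos: [0.5443, -0.3764, 0.0333]
ee_rot: [-3.141, -0.012, -0.0]
wrist_force: [-0.3, -1.6, -0.8]
width: -0.001
time_s: 4.08
ee_pos: [0.5443, -0.3744, 0.0333]
ee_rot: [-3.141, -0.012, 0.0]
wrist_force: [0.1, -1.4, -0.7]
width: -0.001
```

```bash
for i in 1 ; do python3 -m jog '0 0 -0.001 0 0; 0 0 -0.002 0 0;0 0 -0.002 0 0'; done; python3 -m jog '0 0 -0.001 0 0; 0 0 -0.002 0 0;0 0 -0.002 0 0'; python3 -m jog '0 0 -0.001 0 0; 0 0 -0.001 0 0;0 0 -0.001 0 0'
python3 - <<'E'
from h import *
shift([.5445,-.37,.036])
cv2.imwrite("pics/w4.png",optics.snapshot("wrist")[:,:,::-1])
E
```

```text
time_s: 4.33
ee_pos: [0.5443, -0.3724, 0.0333]
ee_rot: [3.141, 0.012, -0.0]
wrist_force: [-0.5, -1.9, -1.0]
width: -0.002
time_s: 4.58
ee_pos: [0.5442, -0.3707, 0.0334]
ee_rot: [3.141, 0.012, -0.0]
wrist_force: [-1.1, -2.8, -0.8]
width: -0.002
time_s: 4.83
ee_pos: [0.5441, -0.3705, 0.0334]
ee_rot: [3.14, 0.011, -0.0]
wrist_force: [-0.9, -5.9, -1.1]
width: -0.001
t 4.83 pos [ 0.5441 -0.3705  0.0334] toolx yaw 0.41 F [-0.9 -5.9 -1.1] w -0.001 -> shift [ 0.0004 -0.0004 -0.0026]
```

View pics/w4.png

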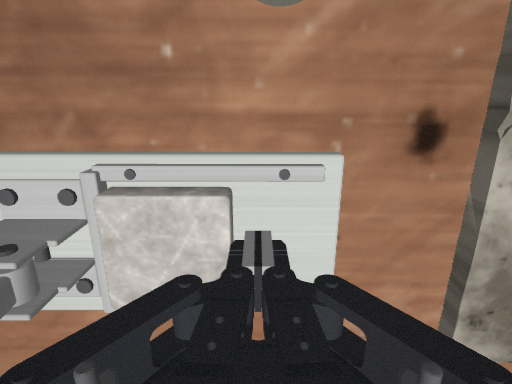

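```bash
python3 -m jog '0 0 -0.001 0 0; 0 0 -0.002 0 0; 0 0 -0.002 0 0; 0 0 -0.002 0 0'; python3 -m jog '0 0 0.01 0 0; 0 0 0.02 0 0; 0 0 0.02 -0.04 0; 0 0 0.02 -0.08 0; 0 0 0.02 -0.12 0;  0 0 0.02 -0.14 0;  0 0 0.02 -0.14 0;  0 0 0.02 -0.14 0'
python3 - <<'E'
from h import *
for a in (0,.1,.2,.3,.4,.5,.6,.7,.8,.95):
    e=1-a; q=w(F,[[-.014-.085*np.cos(e)+.0055*np.sin(e),0,.036+.085*np.sin(e)+.0055*np.cos(e)]])[0]
    if a==0: q0=q
    print(a,"tcp for tip's outer edge",np.round(q+[0,-.0145,.019],4),"rel",np.round(q-q0,4))
shift([.544,-.221,.16])
im=optics.snapshot("scene"); cv2.imwrite("pics/s5.png",cv2.resize(im[110:230,230:350,::-1],(600,600),interpolation=cv2.INTER_CUBIC))
E
```

```text
time_s: 5.22
ee_pos: [0.5442, -0.3702, 0.034]
ee_rot: [3.137, 0.01, -0.0]
wrist_force: [-1.8, -8.9, -0.4]
width: 0.002
time_s: 5.88
ee_pos: [0.5453, -0.3882, 0.1752]
ee_rot: [3.14, 0.012, 0.005]
wrist_force: [0.9, -0.0, -0.4]
width: 0.004
0 tcp for tip's outer edge [ 0.5428 -0.2211  0.1295] rel [0. 0. 0.]
0.1 tcp for tip's outer edge [ 0.5427 -0.2139  0.125 ] rel [-0.0001  0.0072 -0.0045]
0.2 tcp for tip's outer edge [ 0.5427 -0.2071  0.1198] rel [-0.0001  0.014  -0.0097]
0.3 tcp for tip's outer edge [ 0.5426 -0.2009  0.114 ] rel [-0.0001  0.0202 -0.0155]
0.4 tcp for tip's outer edge [ 0.5426 -0.1954  0.1075] rel [-0.0002  0.0257 -0.022 ]
0.5 tcp for tip's outer edge [ 0.5426 -0.1904  0.1006] rel [-0.0002  0.0307 -0.0289]
0.6 tcp for tip's outer edge [ 0.5425 -0.1863  0.0932] rel [-0.0003  0.0348 -0.0363]
0.7 tcp for tip's outer edge [ 0.5425 -0.1828  0.0854] rel [-0.0003  0.0383 -0.0441]
0.8 tcp for tip's outer edge [ 0.5425 -0.1802  0.0773] rel [-0.0003  0.0409 -0.0522]
0.95 tcp for tip's outer edge [ 0.5425 -0.1778  0.0647] rel [-0.0003  0.0433 -0.0648]
t 5.88 pos [ 0.5453 -0.3882  0.1752] toolx yaw 0.45 F [ 0.9 -0.  -0.4] w 0.004 -> shift [-0.     -0.1673  0.0149]
```

View pics/s5.png

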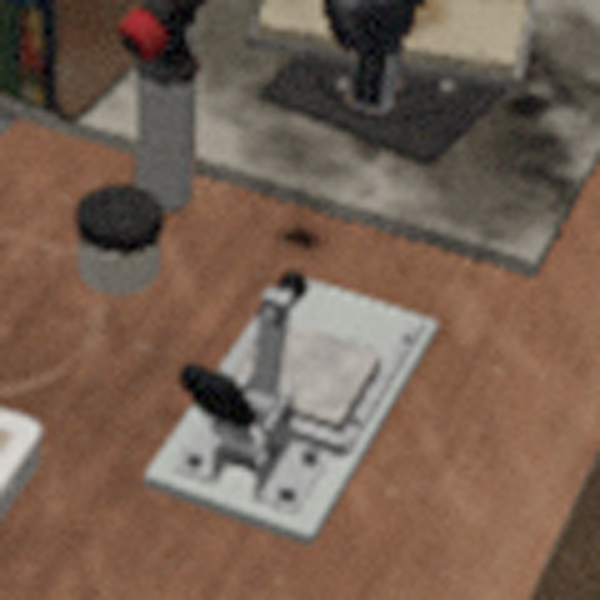

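```bash
python3 -m jog '0 0 -0.04 0 0; 0 0 -0.08 0 0; 0 0 -0.12 0 0; 0 0 -0.15 0 0; 0 0 -0.164 0.01 0; 0 0 -0.165 0.025 0; 0 0 -0.165 0.036 0; 0 0 -0.165 0.04 0; 0 0 -0.165 0.04 0'
python3 - <<'E'
from h import *
shift([.544,-.221,.13])
im=optics.snapshot("scene")[110:230,230:350,::-1]; im2=optics.snapshot("wrist")[:,:,::-1]
cv2.imwrite("pics/s6.png",np.hstack([cv2.resize(im,(384,384),interpolation=cv2.INTER_CUBIC),im2[:,70:450]]))
E
```

```text
time_s: 6.68
ee_pos: [0.5417, -0.2221, 0.1306]
ee_rot: [-3.139, -0.011, 0.007]
wrist_force: [0.0, -0.8, 0.7]
width: 0.001
t 6.68 pos [ 0.5417 -0.2221  0.1306] toolx yaw 0.42 F [ 0.  -0.8  0.7] w 0.001 -> shift [ 0.0023 -0.0011  0.0006]
```

View pics/s6.png

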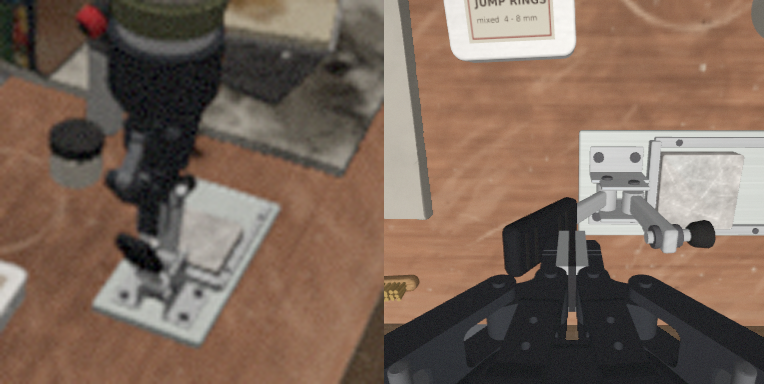

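```bash
python3 -m jog '0 0.004 -0.001 0.001 0; 0 0.004 -0.005 0.004 0; 0 0.004 -0.009 0.007 0; 0 0.004 -0.012 0.010 0; 0 0.004 -0.016 0.013 0; 0 0.004 -0.019 0.016 0; 0 0.004 -0.022 0.019 0; 0 0.004 -0.022 0.019 0'
python3 - <<'E'
from h import *
shift([.544,-.1863,.0932])
im=optics.snapshot("scene")[110:230,230:350,::-1]; im2=optics.snapshot("wrist")[:,:,::-1]
cv2.imwrite("pics/s7.png",np.hstack([cv2.resize(im,(384,384),interpolation=cv2.INTER_CUBIC),im2[:,70:450]]))
E
```

```text
time_s: 7.45
ee_pos: [0.5484, -0.2008, 0.1161]
ee_rot: [3.139, 0.013, 0.006]
wrist_force: [0.1, -0.9, 7.4]
width: -0.002
t 7.45 pos [ 0.5484 -0.2008  0.1161] toolx yaw 0.46 F [ 0.1 -0.9  7.4] w -0.002 -> shift [-0.0043 -0.0146  0.0229]
```

View pics/s7.png

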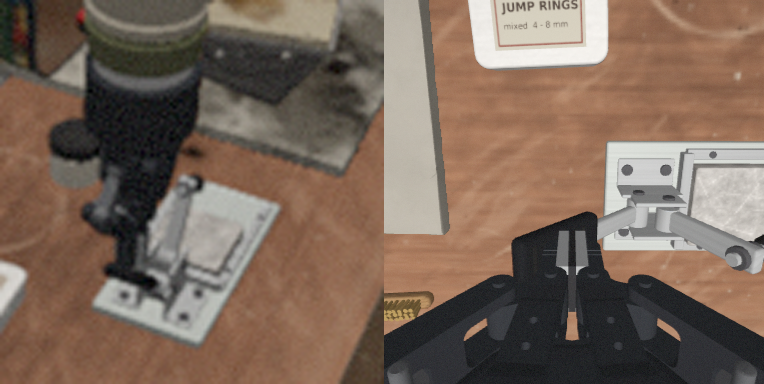

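```bash
python3 -m jog '0 -0.002 -0.003 0.004 0; 0 -0.003 -0.006 0.009 0; 0 -0.003 -0.009 0.013 0; 0 -0.003 -0.011 0.017 0; 0 -0.003 -0.013 0.021 0; 0 -0.003 -0.015 0.025 0; 0 -0.003 -0.017 0.029 0; 0 -0.003 -0.019 0.034 0; 0 -0.003 -0.02 0.039 0; 0 -0.003 -0.022 0.045 0; 0 -0.003 -0.023 0.05 0; 0 -0.003 -0.023 0.053 0; 0 -0.003 -0.023 0.053 0'
python3 - <<'E'
from h import *
shift([.544,-.178,.0647])
E
```

```text
time_s: 8.63
ee_pos: [0.5436, -0.1774, 0.0644]
ee_rot: [3.141, 0.012, 0.001]
wrist_force: [-8.4, 4.8, 25.2]
width: 0.002
t 8.63 pos [ 0.5436 -0.1774  0.0644] toolx yaw 0.46 F [-8.4  4.8 25.2] w 0.002 -> shift [ 0.0004  0.0006 -0.0003]
```

```bash
python3 -m jog '0 0 0 -0.02 0; 0 0 0 -0.06 0; 0 0 0 -0.1 0; 0 0 0 -0.14 0; 0 -0.04 0 -0.15 0; 0 -0.08 0 -0.15 0; 0 -0.12 0 -0.15 0; 0 -0.12 0 -0.15 0; 0 -0.12 0 -0.15 0'
python3 - <<'E'
from h import *
shift([.544,-.178,.0647])
im=optics.snapshot("scene")[140:230,240:340,::-1]; im2=optics.snapshot("top")[170:240,250:350,::-1]
cv2.imwrite("pics/s8.png",np.hstack([cv2.resize(i,(400,int(400*i.shape[0]/i.shape[1]))[:2],interpolation=cv2.INTER_CUBIC)[:280] if 0 else cv2.resize(i,None,fx=h,fy=h,interpolation=cv2.INTER_CUBIC)[:280] for i,h in ((im,3.9),(im2,4))]))
E
```

```text
time_s: 9.38
ee_pos: [0.4217, -0.1779, 0.211]
ee_rot: [-3.141, -0.009, 0.001]
wrist_force: [0.9, 0.8, -0.0]
width: 0.002
t 9.38 pos [ 0.4217 -0.1779  0.211 ] toolx yaw 0.34 F [ 0.9  0.8 -0. ] w 0.002 -> shift [0.1225 0.0008 0.1462]
```

View pics/s8.png

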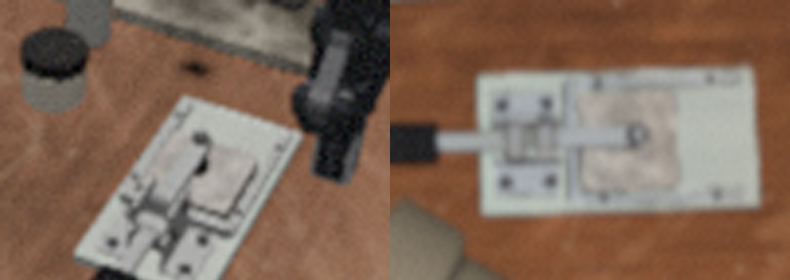

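The handle lies level, so the clamp is locked. The arm is over the block with the foot on its middle (top view, about 635,135), and the block is against the stop bar (left edge about 578). The robot is clear, so I'm handing in.

```bash
python3 -c "
from bench import order; print(order.sign_off())"
```

```text
the job is handed in; nothing more can be done
None
```

I pushed the block about 35 mm along the bed with the shut fingertips until it stopped against the end stop. I then pushed the handle along its arc from open to locked, raised the arm clear and handed the job in at about 9.4 s.

**Block:** It stopped moving at a TCP y of about -0.370, which matches the flush position worked out from the top camera. The push force rose from about 1.5 N to about 9 N there. The last picture shows it against the stop.

**Clamp:** At the bottom of the stroke the wrist read about 25 N upward, as the handle pressed on its end position. The last top and scene pictures show the handle level and the rubber foot on the middle of the block.

**Not measured:** I could not read the foot's force or the exact handle angle, so both are judged from the pictures. The pot looked undisturbed in the last picture. The tin and brush are out of that frame, and I never worked near them.

**Disagreements:** The fixture position from the wrist camera differed by 2–5 mm from the top camera's. The scene camera's heading was about 2° off the top camera's, probably because of one badly read corner. I used the top camera's values, and the contact with the stop agreed with them.

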